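# Clear the crowded stencil hook and stand the rear board in the spraying block

### The job

The rear stencil board on the crowded hook is wanted for spraying. Move the two boards in front of it to the spare hook, front one first: rest each on the spare rod just behind its turned-up end, feel the rod take its weight while you still hold it, then keep it down on the rod and slide it gently back until you feel it bear lightly on the rubber stop disc (the second one on the board already there), and let go. Then lift the rear board off, lower it gently into the slot of the wooden block until it rests on the bottom, and let it go standing there. Keep every push and pull light, and leave the spray can, tin, cup, jar and tape roll where they are.

Things in the scene. Friction and masses are not known exactly. Their poses are not given: they have to be found in the camera images.
- crowd: steel stand with the crowded hook, fixed. Origin: foot of its 16 mm square post. A polished rod 8 mm thick, axis 240 mm up, runs from the post along -x (to the robot), turned up 14 mm at its end, x = -165 mm. Three boards hang at x = -118, -84 and -50 mm. The rod gives 0.4 mm per newton (keep under 15 N); a clamp tops the post at 252 mm. The stands may trade places (left, right)
- spare: steel stand with the empty spare hook, fixed; origin, axes and shape as the crowded one, but its rod is clamped anywhere from 7 mm below to 7 mm above 240 mm (not measured). The rod gives way downwards 0.4 mm per newton; keep pushes on rod and stop under 15 N
- spare_stop (a point): nominal middle of the near face of the spare rod's rubber stop (disc, 28 mm diameter), 60 mm from the post, 240 mm up. The real stop is up to 10 mm nearer or farther along the rod and up to 7 mm higher or lower (not measured). It gives 0.4 mm per newton. A board bearing on it has its origin 14 mm before the face; boards bearing on each other are 28 mm apart
- front_board: Front board, nearest the rod's end; its window is crossed by an upright and a level bar. Plywood stencil board 90 wide (y), 8 thick (x), reaching from 44 to 134 mm below its origin; on top a hanger (see front_eye), alike on all three. Origin: where the rod's axis runs when it hangs; z up, +x along the rod to the post. About 0.12 kg (0.8 to 1.3 times that)
- middle_board: Middle board; its window is split by one upright bar. Plywood stencil board 90 wide (y), 8 thick (x), reaching from 44 to 134 mm below its origin; on top a hanger (see front_eye), alike on all three. Origin: where the rod's axis runs when it hangs; z up, +x along the rod to the post. About 0.12 kg (0.8 to 1.3 times that)
- rear_board: Rear board, nearest the post; its window is rounded (eight-sided), without bars. Plywood stencil board 90 wide (y), 8 thick (x), reaching from 44 to 134 mm below its origin; on top a hanger (see front_eye), alike on all three. Origin: where the rod's axis runs when it hangs; z up, +x along the rod to the post. About 0.12 kg (0.8 to 1.3 times that)
- front_eye (a point): middle of the front board's eye, 20 mm below its origin. Hanger: two legs 10 thick (x), outer faces 44 apart in y (grip here: flat 8 above to 44 below the origin), bridged by a peaked saddle 28 long in x, 37 wide, top 19 above the origin. The eye, 28 wide, ends 44 below the origin: lift a board 14 to 36 mm off a rod to draw it over the turned-up end
- block: wooden block, 70 (x) x 150 (y) x 51 mm high, fixed. Origin: centre of its underside. A slot 12 wide runs all along y at x = 0; mouth chamfered to 24 mm; its floor, a rubber pad 15 mm above the table, gives 0.33 mm per newton. Keep the push under 20 N. A board standing in it, x axes alike, has its origin 149 mm above the block's
- spray_can: bystander: spray can, 65 mm diameter, 180 tall; origin under its centre
- glue_jar: bystander: glass jar, 68 mm diameter, 85 tall; origin under its centre
- water_cup: bystander: white plastic cup, 76 mm diameter, 85 tall; origin under its centre
- paint_tin: bystander: small tin, 70 mm diameter, 70 tall; origin under its centre
- tape_roll: bystander: cardboard-brown roll, 80 mm diameter, 25 tall; origin under its centre
Things that resemble listed ones, but are neither listed nor needed, are in the scene too. Leave any purple look-alike of the front_board alone. Of the things that look like the block, take the one that is nearest to the robot's base at the start.

How it is judged:
On the way, in this order (a step that is already met when the one before it is completed fails the run):
1. the front board, still held, rests on the spare rod short of the stop (origin 100 to 150 mm from the post, at least 0.5 N on the rod) (x of front_board in the frame of spare between -0.15 and -0.1 m and z of front_board in the frame of spare between 0.222 and 0.2495 m and contact force between front_board and spare above 0.5 N and contact force between front_board and the fingers above 1 N), for 0.15 s.
2. the front board, still held and down on the rod, bears on the stop (origin within 88 mm of the post, at least 2 N) (x of front_board in the frame of spare between -0.088 and -0.055 m and z of front_board in the frame of spare between 0.222 and 0.2495 m and contact force between front_board and spare above 2 N and contact force between front_board and the fingers above 1 N), for 0.05 s.
3. the middle board, still held, rests on the spare rod short of the front board (origin 119 to 150 mm from the post, at least 0.5 N on the rod) (x of middle_board in the frame of spare between -0.15 and -0.119 m and z of middle_board in the frame of spare between 0.222 and 0.2495 m and contact force between middle_board and spare above 0.5 N and contact force between middle_board and the fingers above 1 N), for 0.15 s.
4. the middle board, still held and down on the rod, bears on the front board with at least 0.8 N (x of middle_board in the frame of spare between -0.118 and -0.08 m and z of middle_board in the frame of spare between 0.222 and 0.2495 m and contact force between middle_board and front_board above 0.8 N and contact force between middle_board and the fingers above 1 N), for 0.05 s.
5. the rear board, still held, rests on the bottom of the block's slot (at least 0.5 N) (z of rear_board in the frame of block between 0.145 and 0.153 m and y of rear_board in the frame of block between -0.03 and 0.03 m and angle between rear_board's own z axis and vertical below 0.16 rad and contact force between rear_board and block above 0.5 N and contact force between rear_board and the fingers above 1 N), for 0.05 s.
At the end, for the whole second after the job is handed in: On the spare rod hang, upright and at rest, the front board (origin 55 to 93 mm from the post) and, before it, the middle board (80 to 123 mm); the rear board stands upright on the bottom of the block's slot (within 4 mm in height), within 30 mm of its middle; all let go (x of front_board in the frame of spare between -0.093 and -0.055 m and z of front_board in the frame of spare between 0.222 and 0.2495 m and angle between each of front_board, middle_board's own z axis and vertical below 0.15 rad and contact force between each of front_board, middle_board and spare above 0.3 N and linear speed of each of front_board, middle_board, rear_board below 0.03 m/s and x of middle_board in the frame of spare between -0.123 and -0.08 m and z of middle_board in the frame of spare between 0.222 and 0.2495 m and z of rear_board in the frame of block between 0.145 and 0.153 m and y of rear_board in the frame of block between -0.03 and 0.03 m and angle between rear_board's own z axis and vertical below 0.16 rad and contact force between rear_board and block above 0.3 N); the robot touches nothing.
It fails at once if a board is pressed against the spare hook, or the rear or middle board against the one beside it, with more than 15 N (contact force between any of front_board, middle_board and spare above 15 N or contact force between front_board and middle_board above 15 N or contact force between middle_board and rear_board above 15 N).
It fails at once if a board is wrenched against the crowded hook with more than 15 N (contact force between any of front_board, middle_board, rear_board and crowd above 15 N).
It fails at once if the rear board is pressed into the block with more than 20 N (contact force between rear_board and block above 20 N).
It fails at once if a can, cup, jar, tin or tape roll is moved more than 25 mm (distance of any of spray_can, glue_jar, water_cup, paint_tin, tape_roll from where it was at the start of the episode above 0.025 m).
It also fails if it takes over 72 s, if anything falls off the work surface, if the arm or the gripper's body presses on something with over 40 N, if the wrist force passes 120 N, or if a joint passes its speed limit or range.

### The arm

A 7-joint arm with a two-finger parallel gripper is mounted at the origin on the work surface. World frame = base frame: x ahead of the robot, y to its left, z up, the work surface at z = 0. Lengths are in m, angles in rad, forces in N, time in s.
With the tool pointing down it reaches from about 0.425 to 0.875 m from the base axis. Payload 9.9 kg.
Tool frame: the origin (TCP) lies on the centre line of the jaws, within the pads' length; the fingertips stand 11 mm ahead of it and the grasp point (between the pads) lies 8 mm behind it; z points along the fingers, y is the direction in which the jaws open and shut (so a half turn about z gives the same grasp; the last joint's range is limited). The gripper opens to 85 mm and grips with 20 to 120 N. Pads are 22 mm wide; open, the fingers measure 114 mm over their backs; the gripper's body (76 mm by 85 mm) begins 54 mm behind the grasp point. The pads swing forward as they close: fully open they stand 13 mm farther back than shut.
Start: joints at [-1.33, 0.576, 0.025, 1.437, -0.015, 1.129, -0.057], TCP at [0.215, 0.64, 0.242] pointing down, gripper open.
Joint ranges: [-2.76, 2.76], [-0.34, 2.15], [-1.52, 1.57], [0.19, 2.46], [-1.09, 4.23], [0.17, 1.99], [-2.82, 2.82]. Speed limits (rad/s): [2.22, 2.22, 3.01, 3.01, 3.14, 3.14, 3.14].

### API

Orientations are given as a unit quaternion [x, y, z, w].
In Python, from cell import read_state, snapshot, camera_model, hand_in gives the robot as it stands. The module is installed in compiled form; this text tells all that it offers.
- The arm moves only by the tool servo_tool, never from a script. Its argument "series" is a list that holds one entry, the list of rows, each a list of 7 numbers: the turn, a rotation vector about the tool's x, y, z in degrees, then the shift along the tool's x, y, z in mm, then the closure, from -1 (fully open) to 1 (shut). A call has 1 to 8 rows; each row is the pose to reach, as a shift and turn from the pose commanded when the call began, along the tool's axes at that moment; what a row does not reach only later rows make up. A row lasts 1/8 s, in which the tool goes at most 62.5 mm and 10.7 degrees, less where a joint would pass 70% of its speed; a pose out of reach is approached as far as the arm can. A call with a gripper value outside its range is refused whole. The fingers move at their own pace and stop on an object; the grip force is fixed at half the most. Time passes only in rows, so rows that repeat a pose let the fingers close. It gives the time, the measured TCP pose, the force and the opening at its end, in the units of the state.
- read_state(): the state, without advancing time (a new reading comes with each control period).
- snapshot(name): name is "scene" or "top" or "wrist"; returns the picture (480x640x3 uint8, red, green, blue); there is no depth.
- camera_model(name): a dict with "fx", "fy", "cx", "cy" (pixels), "distortion" ([k1, k2, p1, p2, k3] as OpenCV has them; the pictures are not rectified), "pose" (4x4, takes a point from camera to world coordinates). Camera axes: x right, y down, z forward; pixel columns grow to the right and rows downward; lengths in m; the calibration is good to about 2 mm. A picture is of the moment at which its call begins: read the wrist's pose just before it. camera_model takes no time and is no camera call; for the wrist camera it gives the pose at the moment of the call.
- hand_in(): hands the job in, once; it reports no verdict.
The state is a dict: "time": time; "qpos": joint angles; "joint_velocities": joint speeds; "tau": joint torques, N m; "position": TCP position; "ee_rot": TCP orientation; "contact_force": force on the tool from outside, world axes, zero at the start; "ft_torque": the same for the moment, N m; "opening": finger opening in m.
Only numpy, scipy, OpenCV 4.12 (cv2) and the standard library are available. Lean on these libraries where they do the work, as an engineer would, in place of code of your own. Each camera call takes 0.05 s, during which the arm holds its last target. There are 200 camera calls.

## Working session

There is one attempt and no reset: what is moved stays moved. The work goes in short steps, Python scripts to look and compute and a tool call to move; the robot and the scene stay as the last step left them, time stands still between calls to the robot, and variables do not carry over. Pictures are saved under pics/ and viewed, about 8 in all and at most 12, crops included, and the job is handed in when it is done.

Besides the shell and the picture viewer there is one more tool, called as name(argument=value, ...), one argument or row to a line, values as JSON. servo_tool: Moves the arm, as the interface text tells. Its arguments: {"type":"object","properties":{"series":{"type":"array","items":{"type":"array","items":{"type":"array","items":{"type":"number"}}}}},"required":["series"]}

```bash
mkdir -p pics; cat > h.py <<'E'
import numpy as np, cv2
from cell import *
def save(n,f):
    im=snapshot(n); cv2.imwrite('pics/'+f,im[:,:,::-1]); return im
def ray(cm,uv):
    K=np.array([[cm['fx'],0,cm['cx']],[0,cm['fy'],cm['cy']],[0,0,1.]])
    p=cv2.undistortPoints(np.array([[uv]],float),K,np.array(cm['distortion'],float))[0,0]
    T=np.array(cm['pose']); d=T[:3,:3]@np.array([p[0],p[1],1.]); return T[:3,3],d/np.linalg.norm(d)
def onz(cm,uv,z):
    o,d=ray(cm,uv); return o+d*(z-o[2])/d[2]
def tri(*cu):
    A=np.zeros((3,3));b=np.zeros(3);R=[ray(c,u) for c,u in cu]
    for o,d in R:
        P=np.eye(3)-np.outer(d,d);A+=P;b+=P@o
    x=np.linalg.solve(A,b); return x,[np.linalg.norm((np.eye(3)-np.outer(d,d))@(x-o))*1e3 for o,d in R]
def proj(cm,X):
    T=np.linalg.inv(np.array(cm['pose'])); K=np.array([[cm['fx'],0,cm['cx']],[0,cm['fy'],cm['cy']],[0,0,1.]])
    return cv2.projectPoints(np.atleast_2d(np.array(X,float)),cv2.Rodrigues(T[:3,:3])[0],T[:3,3],K,np.array(cm['distortion'],float))[0][:,0]
E
python3 - <<'E'
from h import *
np.set_printoptions(precision=4,suppress=True)
for n in('scene','top'):
    save(n,n+'0.png'); c=camera_model(n); print(n,c['fx'],c['cx'],c['cy'],c['distortion']); print(c['pose'])
print(read_state())
E
```

```text
scene 523.6058684264322 323.883403507869 237.5166102837704 [-0.1347  0.      0.      0.      0.    ]
[[-0.5803  0.5403 -0.6094  1.4976]
 [ 0.8142  0.369  -0.4482  0.7285]
 [-0.0173 -0.7563 -0.654   1.1903]
 [ 0.      0.      0.      1.    ]]
top 600.9870510765398 321.0384616431167 242.77424811613085 [-0.0876  0.      0.      0.      0.    ]
[[ 0.0262 -0.9813  0.1907  0.2944]
 [-0.9996 -0.0267 -0.0002  0.0297]
 [ 0.0053 -0.1906 -0.9817  1.5608]
 [ 0.      0.      0.      1.    ]]
{'time': 0.1, 'qpos': array([-1.3298,  0.5765,  0.0249,  1.4378, -0.015 ,  1.129 , -0.0565]), 'joint_velocities': array([-0.0006, -0.003 , -0.0006, -0.0031,  0.0003, -0.0012,  0.0014]), 'tau': array([  0.0064, -76.7303,   2.2583, -28.6609,   0.016 ,   0.0087,
        -0.    ]), 'position': array([0.2153, 0.6393, 0.2415]), 'ee_rot': array([ 0.1617,  0.9868, -0.0008, -0.0001]), 'contact_force': array([-0.7948,  0.2054,  0.0527]), 'ft_torque': array([-0.0147, -0.0018, -0.0104]), 'opening': 0.0851381651106078}
```

View pics/scene0.png

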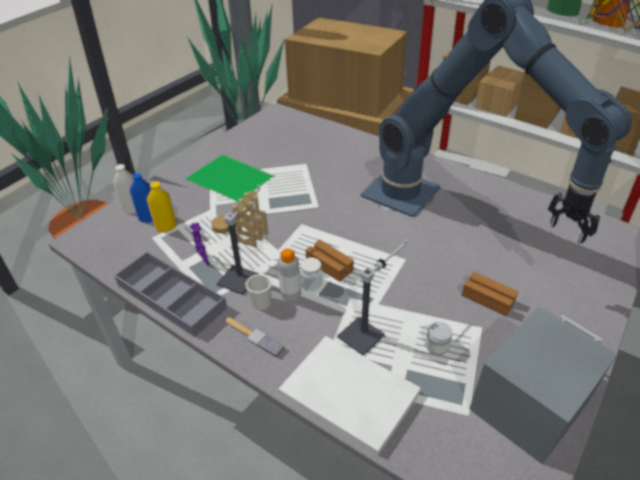

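View pics/top0.png

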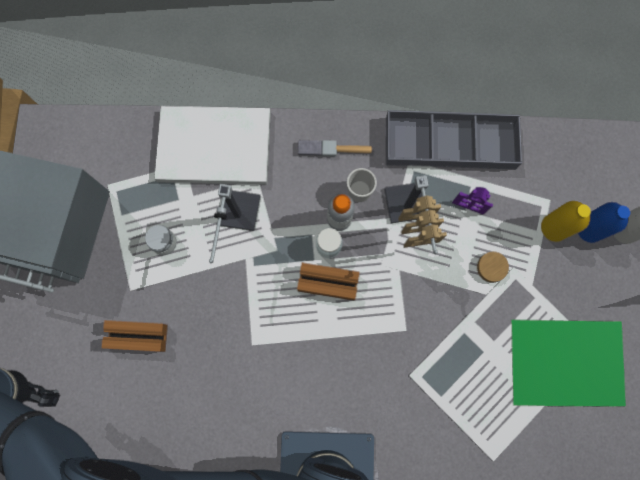

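Top view: the spare stand is at left (rod from 225,190 to 212,260), and the crowded stand with tan boards at right (420,180 to 437,255). The purple look-alike is at (472,200). Block candidates are (328,282) and (135,337); the first looks nearer to the base at about (325,460). I'll confirm with numbers and crops.

```bash
python3 - <<'E'
from h import *
t=cv2.imread('pics/top0.png'); s=cv2.imread('pics/scene0.png')
def crop(im,x,y): return cv2.resize(im[y:y+100,x:x+133],(400,300),interpolation=cv2.INTER_CUBIC)
m=np.vstack([np.hstack([crop(t,365,165),crop(t,165,170)]),np.hstack([crop(s,190,185),crop(s,320,235)])])
cv2.imwrite('pics/m1.png',m)
ct=camera_model('top')
for uv in[(328,282),(135,337)]: p=onz(ct,uv,.045); print(uv,p,np.hypot(*p[:2]))
# block brown mask contour
hsv=cv2.cvtColor(t,cv2.COLOR_BGR2HSV)
mk=cv2.inRange(hsv,(4,110,50),(16,255,220)); 
for c in cv2.findContours(mk,0,2)[0]:
    if cv2.contourArea(c)>150: print(cv2.contourArea(c),cv2.minAreaRect(c))
E
```

```text
(328, 282) [0.48786218 0.00911867 0.045     ] 0.48794739528904835
(135, 337) [0.3346638  0.49095548 0.045     ] 0.5941692909060311
1345.0 ((133.95855712890625, 335.78729248046875), (63.28083419799805, 27.540828704833984), 3.012787342071533)
1512.0 ((327.6996154785156, 281.0188903808594), (57.89240264892578, 28.35927391052246), 9.211027145385742)
245.5 ((341.5, 203.0), (18.0, 17.0), 90.0)
```

View pics/m1.png

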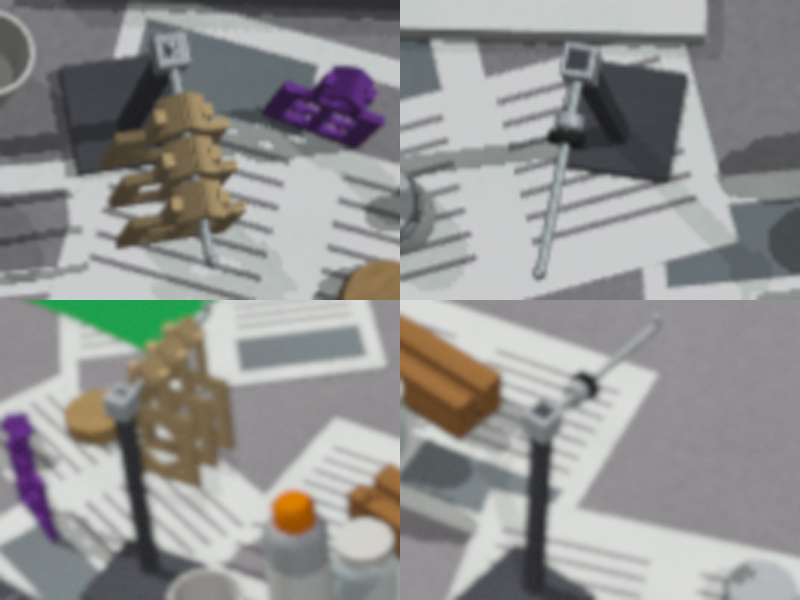

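Block at (328,282) is 0.49 m from the base and the other is 0.59 m, so I take the former. Crop pixels: crowd clamp (422,181) and tip (435,252); spare clamp (224,190), tip (212,260) and stop (219,216). Scene crops show the same features. Next I triangulate.

```bash
python3 - <<'E'
from h import *
np.set_printoptions(precision=4,suppress=True)
T=camera_model('top');S=camera_model('scene')
def top(x,y,ox,oy): return (ox+x/3,oy+y/3)
P={}
P['crowd clamp']=(top(172,48,365,165),top(122,95,190,185))
P['spare clamp']=(top(178,60,165,170),top(142,112,320,235))
P['spare tip']=(top(140,268,165,170),top(257,20,320,235))
P['spare stop']=(top(163,138,165,170),top(190,83,320,235))
for k,(a,b) in P.items(): x,e=tri((T,a),(S,b)); print(k,x,e); P[k]=x
ctip=onz(T,top(211,262,365,165),.254); print('ctip',ctip, 'z252clamp',onz(T,top(172,48,365,165),.252))
for n,c,t in(('crowd',P['crowd clamp'],ctip),('spare',P['spare clamp'],P['spare tip'])):
    d=c-t; print(n,np.hypot(*d[:2]),np.degrees(np.arctan2(d[1],d[0])))
# block
ang=[]
t=cv2.imread('pics/top0.png');hsv=cv2.cvtColor(t,cv2.COLOR_BGR2HSV)
mk=cv2.inRange(hsv,(4,110,50),(16,255,220))
for c in cv2.findContours(mk,0,2)[0]:
    if 1400<cv2.contourArea(c):
        w=np.array([onz(T,p,.045) for p in cv2.boxPoints(cv2.minAreaRect(c))]); print(w,w.mean(0)); 
        for i in range(2):
            e=w[i+1]-w[i]; print(np.linalg.norm(e),np.degrees(np.arctan2(e[1],e[0])))
# bystanders
for n,uv,z in(('can',(341,205),.18),('cup',(362,182),.085),('jar',(329,241),.085),('tin',(159,238),.07),('tape',(493,267),.025)): print(n,onz(T,uv,z))
s=read_state();from scipy.spatial.transform import Rotation as R
print(R.from_quat(s['ee_rot']).as_matrix())
E
```

```text
crowd clamp [ 0.6981 -0.1965  0.2485] [np.float64(1.3836586357556584), np.float64(1.383658635755744)]
spare clamp [0.6659 0.2523 0.2459] [np.float64(0.05542377104058526), np.float64(0.05542377104069302)]
spare tip [0.5051 0.2734 0.2442] [np.float64(1.911049764820822), np.float64(1.9110497648206883)]
spare stop [0.6059 0.2628 0.2386] [np.float64(1.6243052521410133), np.float64(1.6243052521411685)]
ctip [ 0.5335 -0.2245  0.254 ] z252clamp [ 0.6979 -0.197   0.252 ]
crowd 0.16694220691829378 9.65085222672486
spare 0.16220604337898667 -7.4746289236355805
[[ 0.4644  0.0874  0.045 ]
 [ 0.5364  0.0782  0.045 ]
 [ 0.5164 -0.068   0.045 ]
 [ 0.4447 -0.0576  0.045 ]] [0.4905 0.01   0.045 ]
0.07261866071344389 -7.267322105322592
0.1476305683835507 -97.77533617852107
can [ 0.655  -0.0155  0.18  ]
cup [ 0.742  -0.0711  0.085 ]
jar [0.5861 0.0096 0.085 ]
tin [0.5851 0.4418 0.07  ]
tape [ 0.5405 -0.4202  0.025 ]
[[-0.9477  0.3191 -0.0004]
 [ 0.3191  0.9477 -0.0015]
 [-0.0001 -0.0015 -1.    ]]
```

```bash
cat >> h.py <<'E'
from scipy.spatial.transform import Rotation as R
def go(p,yaw,frm=None):
    """turn/shift from pose (frm or measured) to TCP p with tool y at world yaw (deg), pointing down"""
    s=read_state(); p0,q0=(s['position'],R.from_quat(s['ee_rot'])) if frm is None else frm
    a=np.radians(yaw); y=np.array([np.cos(a),np.sin(a),0]); z=np.array([0,0,-1.]); q1=R.from_matrix(np.c_[np.cross(y,z),y,z])
    print('turn',np.round((q0.inv()*q1).as_rotvec(degrees=True),2),'shift',np.round(q0.inv().apply(np.array(p)-p0)*1e3,1))
    return np.array(p),q1
def stand(n,x,y=0,z=0):
    o,a=ST[n]; a=np.radians(a); return np.array([o[0]+x*np.cos(a)-y*np.sin(a),o[1]+x*np.sin(a)+y*np.cos(a),o[2]+z])
ST={'crowd':((.698,-.197,0),9.65),'spare':((.6659,.2523,0),-7.47),'block':((.4905,.010,0),-7.5)}
E
python3 - <<'E'
from h import *
a=go([.42,.25,.40],99.65); go([.55,-.222,.38],99.65,a)
E
```

```text
turn [-9.000e-02 -2.000e-02 -2.826e+01] shift [-318.3 -303.9 -158. ]
turn [0. 0. 0.] shift [ -49.  -487.1   20. ]
```

servo_tool(
  series=[
    [[0,0,-10,-40,-38,-30,-1],[0,0,-20,-80,-76,-60,-1],[0,0,-28.3,-120,-114,-90,-1],[0,0,-28.3,-160,-152,-120,-1],[0,0,-28.3,-200,-190,-140,-1],[0,0,-28.3,-240,-228,-158,-1],[0,0,-28.3,-280,-266,-158,-1],[0,0,-28.3,-318,-304,-158,-1]],
  ],
)

```text
time: 1.1
position: [0.4203, 0.2482, 0.4004]
ee_rot: [-0.084, 0.996, 0.0, 0.0]
contact_force: [0.0, 0.8, 0.2]
opening: 0.0856
```

servo_tool(
  series=[
    [[0,0,0,-6,-60,0,-1],[0,0,0,-12,-120,0,-1],[0,0,0,-18,-180,5,-1],[0,0,0,-24,-240,10,-1],[0,0,0,-30,-300,15,-1],[0,0,0,-36,-360,20,-1],[0,0,0,-43,-420,20,-1],[0,0,0,-49,-480,20,-1]],
  ],
)

```text
time: 2.1
position: [0.5491, -0.2164, 0.38]
ee_rot: [-0.085, 0.996, 0.0, -0.0]
contact_force: [1.5, 1.4, -0.6]
opening: 0.0855
```

servo_tool(
  series=[
    [[0,0,0,0,-5,0,-1],[0,0,0,0,-5,0,-1]],
  ],
)

```text
time: 2.35
position: [0.5495, -0.2197, 0.3797]
ee_rot: [-0.084, 0.996, 0.0, -0.001]
contact_force: [-0.3, 0.1, 0.1]
opening: 0.0851
```

```bash
python3 - <<'E'
from h import *
np.set_printoptions(precision=4,suppress=True)
s=read_state();c=camera_model('wrist'); np.save('w1.npy',c['pose']);im=save('wrist','w1.png')
print(s['position'],s['contact_force'],c['fx'],c['cx'],c['cy'],c['distortion']);print(c['pose'])
for x in(-.165,-.118,-.084,-.05): print(x,proj(c,stand('crowd',x,0,.259)))
E
```

```text
[ 0.5495 -0.2197  0.3797] [-0.2889  0.1298  0.0513] 363.5036489410436 321.35329201507653 236.89940760999448 [-0.0338  0.      0.      0.      0.    ]
[[-0.1685  0.9479  0.2704  0.4815]
 [ 0.9857  0.1619  0.0468 -0.2318]
 [ 0.0006  0.2744 -0.9616  0.5109]
 [ 0.      0.      0.      1.    ]]
-0.165 [[318.2107 212.8895]]
-0.118 [[318.3032 274.8613]]
-0.084 [[318.368  316.0231]]
-0.05 [[318.4309 354.3389]]
```

View pics/w1.png

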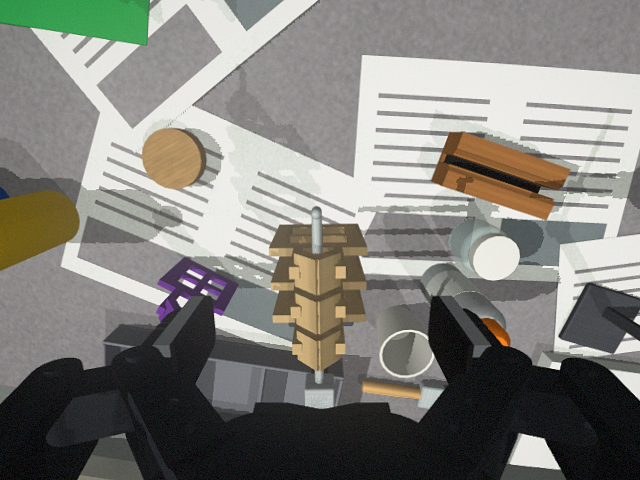

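Wrist view: rod tip at (317,208), front saddle at about (318,272), clamp at (319,390). These match the predictions within a pixel or so. The front board has the crossed window, and the purple look-alike lies aside at (195,290). I descend onto the front board.

```bash
python3 - <<'E'
from h import *
a=go(stand('crowd',-.118,0,.218),99.65)
E
```

```text
turn [ 0.06 -0.03  0.08] shift [-31.9  -3.7 161.9]
```

servo_tool(
  series=[
    [[0,0,0,-32,-3.7,30,-1],[0,0,0,-32,-3.7,70,-1],[0,0,0,-32,-3.7,105,-1],[0,0,0,-32,-3.7,135,-1],[0,0,0,-32,-3.7,155,-1],[0,0,0,-32,-3.7,162,-1],[0,0,0,-32,-3.7,162,-1]],
  ],
)

```text
time: 3.28
position: [0.5821, -0.217, 0.2187]
ee_rot: [-0.085, 0.996, 0.0, 0.0]
contact_force: [-0.1, -0.2, -0.4]
opening: 0.0853
```

servo_tool(
  series=[
    [[0,0,0,0,0,0,-0.3],[0,0,0,0,0,0,0],[0,0,0,0,0,0,0.2],[0,0,0,0,0,0,0.4],[0,0,0,0,0,0,0.6],[0,0,0,0,0,0,0.6]],
  ],
)

```text
time: 4.03
position: [0.582, -0.2179, 0.2184]
ee_rot: [-0.085, 0.996, -0.0, 0.0]
contact_force: [0.6, 0.4, 1.6]
opening: 0.0429
```

servo_tool(
  series=[
    [[0,0,0,0,0,-4,1],[0,0,0,0,0,-10,1],[0,0,0,0,0,-17,1],[0,0,0,0,0,-25,1],[0,0,0,0,0,-25,1]],
  ],
)

```text
time: 4.65
position: [0.5822, -0.2182, 0.2442]
ee_rot: [-0.084, 0.996, -0.0, 0.001]
contact_force: [0.6, -0.7, -1.7]
opening: 0.043
```

servo_tool(
  series=[
    [[0,0,0,8,0,0,1],[0,0,0,24,0,0,1],[0,0,0,44,0,0,1],[0,0,0,66,0,0,1],[0,0,0,88,0,0,1],[0,0,0,100,0,-15,1],[0,0,0,100,0,-50,1],[0,0,0,100,0,-95,1]],
  ],
)

```text
time: 5.65
position: [0.4824, -0.2347, 0.3399]
ee_rot: [-0.084, 0.996, 0.0, -0.0]
contact_force: [0.9, -0.4, -1.5]
opening: 0.0434
```

```bash
python3 - <<'E'
from h import *
s=read_state();print(s['position'],s['contact_force'],s['opening'])
# view pose over spare: TCP at x=-.25 in spare frame, z .36
a=go(stand('spare',-.27,0,.34),82.53)
E
```

```text
[ 0.48244611 -0.23473827  0.33987897] [ 0.88176074 -0.41729484 -1.51373948] 0.04343478637004184
turn [ 0.02 -0.04 17.14] shift [-4.600e+00  5.289e+02  1.000e-01]
```

```bash
python3 - <<'E'
from h import *
a=go(stand('spare',-.25,0,.34),82.53)
b=go(stand('spare',-.21,0,.24),82.53,a)
E
```

```text
turn [ 0.02 -0.04 17.14] shift [-2.37e+01  5.23e+02  1.00e-01]
turn [0. 0. 0.] shift [-40.  -0. 100.]
```

servo_tool(
  series=[
    [[0,0,0,0,30,0,1],[0,0,0,0,80,0,1],[0,0,4,0,135,0,1],[0,0,8,0,195,0,1],[0,0,12,0,255,0,1],[0,0,17.1,0,315,0,1],[0,0,17.1,0,375,0,1],[0,0,17.1,-5,430,0,1]],
  ],
)

```text
time: 6.65
position: [0.415, 0.1916, 0.3396]
ee_rot: [0.064, 0.998, 0.001, 0.001]
contact_force: [1.7, 0.1, -0.6]
opening: 0.043
```

```bash
python3 - <<'E'
from h import *
print(read_state()['position'])
a=go(stand('spare',-.21,0,.24),82.53)
E
```

```text
[0.41502817 0.19164077 0.33960668]
turn [0.07 0.09 0.08] shift [-30.8  92.6  99.8]
```

servo_tool(
  series=[
    [[0,0,0,0,40,0,1],[0,0,0,0,75,0,1],[0,0,0,-10,90,20,1],[0,0,0,-20,91,50,1],[0,0,0,-28,91,80,1],[0,0,0,-31,91,100,1],[0,0,0,-31,91,100,1],[0,0,0,-31,91,100,1]],
  ],
)

```text
time: 7.65
position: [0.4587, 0.2764, 0.2396]
ee_rot: [0.065, 0.998, 0.0, 0.001]
contact_force: [1.2, 0.4, -1.8]
opening: 0.0431
```

```bash
python3 - <<'E'
from h import *
s=read_state();print(s['position'],s['contact_force'])
a=go(stand('spare',-.21,0,.24),82.53)
t=save('top','t2.png');c=save('scene','s2.png')
T=camera_model('top');S=camera_model('scene')
for cm in(T,S): print(proj(cm,[stand('spare',-.21,0,.281),stand('spare',-.165,0,.25),stand('spare',-.06,0,.238)]))
def crop(im,x,y): return cv2.resize(im[y:y+150,x:x+100],(400,600),interpolation=cv2.INTER_CUBIC)
cv2.imwrite('pics/m2.png',np.hstack([crop(t,165,165),crop(c,350,180)])[:,:,::-1])
E
```

```text
[0.4586565  0.27636144 0.23962879] [ 1.20530607  0.43918077 -1.77555511]
turn [0.06 0.07 0.06] shift [ 1.4  3.1 -0.4]
[[203.70807048 278.57978515]
 [210.17956255 260.51040554]
 [219.91506222 216.18127875]]
[[416.40934266 222.99324347]
 [405.75557588 239.55334294]
 [381.72470209 262.52587781]]
```

View pics/m2.png

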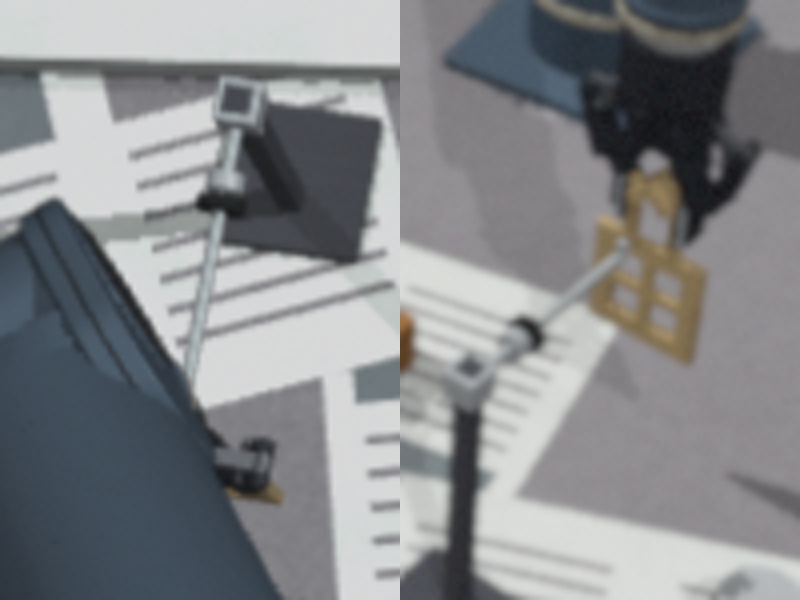

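Scene crop shows the crossed-window board held upright, facing the rod. The rod tip is at about (405,241), as predicted. I insert it over the tip.

servo_tool(
  series=[
    [[0,0,0,0,3,0,1],[0,0,0,-8,3,0,1],[0,0,0,-20,3,0,1],[0,0,0,-34,3,0,1],[0,0,0,-48,3,0,1],[0,0,0,-62,3,0,1],[0,0,0,-74,3,0,1],[0,0,0,-79,3,0,1]],
  ],
)

```text
time: 8.75
position: [0.5379, 0.2686, 0.2381]
ee_rot: [0.065, 0.998, -0.0, -0.0]
contact_force: [0.2, 0.7, -1.2]
opening: 0.0435
```

servo_tool(
  series=[
    [[0,0,0,0,0,3,1],[0,0,0,0,0,7,1],[0,0,0,0,0,11,1],[0,0,0,0,0,14,1],[0,0,0,0,0,14,1],[0,0,0,0,0,14,1]],
  ],
)

```text
time: 9.5
position: [0.5371, 0.269, 0.2244]
ee_rot: [0.065, 0.998, 0.0, 0.0]
contact_force: [0.6, 0.4, -1.4]
opening: 0.0435
```

servo_tool(
  series=[
    [[0,0,0,0,0,2,1],[0,0,0,0,0,4,1],[0,0,0,0,0,4,1]],
  ],
)

```text
time: 9.88
position: [0.537, 0.2689, 0.2201]
ee_rot: [0.065, 0.998, -0.0, -0.0]
contact_force: [-0.7, -0.5, -1.7]
opening: 0.0433
```

servo_tool(
  series=[
    [[0,0,0,0,0,1,1],[0,0,0,0,0,2,1],[0,0,0,0,0,2,1]],
  ],
)

```text
time: 10.25
position: [0.537, 0.2689, 0.2182]
ee_rot: [0.065, 0.998, -0.0, -0.0]
contact_force: [0.2, -0.3, -1.8]
opening: 0.0431
```

servo_tool(
  series=[
    [[0,0,0,0,0,1,1],[0,0,0,0,0,2,1],[0,0,0,0,0,2,1]],
  ],
)

```text
time: 10.62
position: [0.537, 0.2689, 0.2162]
ee_rot: [0.065, 0.998, -0.0, -0.0]
contact_force: [-0.5, 0.4, -1.1]
opening: 0.0429
```

servo_tool(
  series=[
    [[0,0,0,0,0,1,1],[0,0,0,0,0,2,1],[0,0,0,0,0,2,1]],
  ],
)

```text
time: 11.0
position: [0.5371, 0.269, 0.2143]
ee_rot: [0.065, 0.998, 0.0, 0.0]
contact_force: [-0.4, 0.8, -0.5]
opening: 0.0429
```

servo_tool(
  series=[
    [[0,0,0,0,0,1,1],[0,0,0,0,0,1.5,1],[0,0,0,0,0,1.5,1]],
  ],
)

```text
time: 11.38
position: [0.5371, 0.269, 0.2129]
ee_rot: [0.065, 0.998, 0.0, 0.0]
contact_force: [0.0, 0.1, 1.8]
opening: 0.043
```

Rod felt (about 3.4 N at TCP z 0.213). I slide back gently.

servo_tool(
  series=[
    [[0,0,0,-1,0,0,1],[0,0,0,-6,0,0,1],[0,0,0,-13,0,0,1],[0,0,0,-20,0,0,1],[0,0,0,-27,0,0,1],[0,0,0,-33,0,0,1],[0,0,0,-37,0,0,1],[0,0,0,-39,0,0,1]],
  ],
)

```text
time: 12.38
position: [0.5759, 0.2639, 0.2128]
ee_rot: [0.065, 0.998, 0.0, 0.0]
contact_force: [-1.3, 1.3, 2.9]
opening: 0.0434
```

servo_tool(
  series=[
    [[0,0,0,-1,0,0,1],[0,0,0,-2,0,0,1],[0,0,0,-3,0,0,1],[0,0,0,-4,0,0,1],[0,0,0,-4,0,0,1]],
  ],
)

```text
time: 13.0
position: [0.5798, 0.2634, 0.2128]
ee_rot: [0.065, 0.998, 0.0, 0.0]
contact_force: [-1.3, 1.8, 3.7]
opening: 0.043
```

servo_tool(
  series=[
    [[0,0,0,-1,0,-0.4,1],[0,0,0,-2,0,-0.4,1],[0,0,0,-2,0,-0.4,1]],
  ],
)

```text
time: 13.38
position: [0.5818, 0.2631, 0.2132]
ee_rot: [0.065, 0.998, 0.0, 0.0]
contact_force: [-0.5, 1.8, 3.1]
opening: 0.0432
```

servo_tool(
  series=[
    [[0,0,0,-1,0,0,1],[0,0,0,-2,0,0,1],[0,0,0,-2,0,0,1]],
  ],
)

```text
time: 13.75
position: [0.5838, 0.2629, 0.2132]
ee_rot: [0.065, 0.998, 0.0, 0.0]
contact_force: [-1.1, 2.0, 2.4]
opening: 0.0432
```

servo_tool(
  series=[
    [[0,0,0,-1,0,0,1],[0,0,0,-2,0,0,1],[0,0,0,-2,0,0,1]],
  ],
)

```text
time: 14.12
position: [0.5858, 0.2626, 0.2132]
ee_rot: [0.065, 0.998, 0.0, 0.0]
contact_force: [-0.8, 2.2, 3.5]
opening: 0.0429
```

servo_tool(
  series=[
    [[0,0,0,-1,0.5,0,1],[0,0,0,-2,0.5,0,1],[0,0,0,-2,0.5,0,1]],
  ],
)

```text
time: 14.5
position: [0.5878, 0.2626, 0.2132]
ee_rot: [0.065, 0.998, -0.0, 0.0]
contact_force: [-1.8, 0.9, 3.3]
opening: 0.0432
```

servo_tool(
  series=[
    [[0,0,0,-1,0,0,1],[0,0,0,-2,0,0,1],[0,0,0,-2,0,0,1]],
  ],
)

```text
time: 14.88
position: [0.5897, 0.2625, 0.2132]
ee_rot: [0.065, 0.998, -0.0, -0.0]
contact_force: [-1.9, 0.3, 3.4]
opening: 0.0429
```

servo_tool(
  series=[
    [[0,0,0,-1,0,0,1],[0,0,0,-2,0,0,1],[0,0,0,-2,0,0,1]],
  ],
)

```text
time: 15.25
position: [0.591, 0.2624, 0.213]
ee_rot: [0.065, 0.998, -0.0, -0.001]
contact_force: [-5.9, 1.5, 4.0]
opening: 0.0433
```

Stop felt (about 4.5 N at stand x ≈ -0.0755). I ease off slightly and release.

servo_tool(
  series=[
    [[0,0,0,0,0,0,1],[0,0,0,0.5,0,-0.6,1],[0,0,0,0.5,0,-0.6,0.2],[0,0,0,0.5,0,-0.6,0],[0,0,0,0.5,0,-0.6,-0.3],[0,0,0,0.5,0,-0.6,-0.8],[0,0,0,0.5,0,-0.6,-1],[0,0,0,0.5,0,-0.6,-1]],
  ],
)

```text
time: 16.25
position: [0.5913, 0.2624, 0.2138]
ee_rot: [0.065, 0.998, -0.0, 0.0]
contact_force: [-0.3, -0.4, 0.7]
opening: 0.085
```

servo_tool(
  series=[
    [[0,0,0,0,0,0,-1],[0,0,0,0,0,-10,-1],[0,0,0,0,0,-35,-1],[0,0,0,0,0,-80,-1],[0,0,0,0,0,-130,-1],[0,0,0,0,0,-140,-1]],
  ],
)

```text
time: 17.0
position: [0.5923, 0.2628, 0.3585]
ee_rot: [0.065, 0.998, 0.002, 0.003]
contact_force: [-0.2, 1.0, -0.8]
opening: 0.0854
```

```bash
python3 - <<'E'
from h import *
s=read_state();print(s['position'],s['contact_force'],s['opening'])
c=camera_model('wrist');w=save('wrist','w3.png');t=save('top','t3.png');S=save('scene','s3.png')
np.save('w3.npy',c['pose'])
print(proj(c,[stand('spare',-.165,0,.25),stand('spare',-.0755,0,.254),stand('spare',-.04,0,.236),stand('spare',-.0,0,.25)]))
cr=cv2.resize(S[185:335,320:445],(400,480),interpolation=cv2.INTER_CUBIC)
cv2.imwrite('pics/m3.png',np.hstack([cv2.resize(w[120:420,195:445],(400,480)),cr])[:,:,::-1])
a=go(stand('crowd',-.084,0,.36),99.65)
E
```

```text
[0.59231945 0.2627571  0.35851257] [-0.24883509  1.0451872  -0.83557247] 0.08539659406107594
[[319.8567544   95.92519173]
 [319.74865262 236.57520367]
 [319.73740917 275.31585658]
 [319.69032222 332.36643694]]
turn [ 1.000e-02  2.000e-02 -1.706e+01] shift [ -85.  -466.4   -6.2]
```

View pics/m3.png

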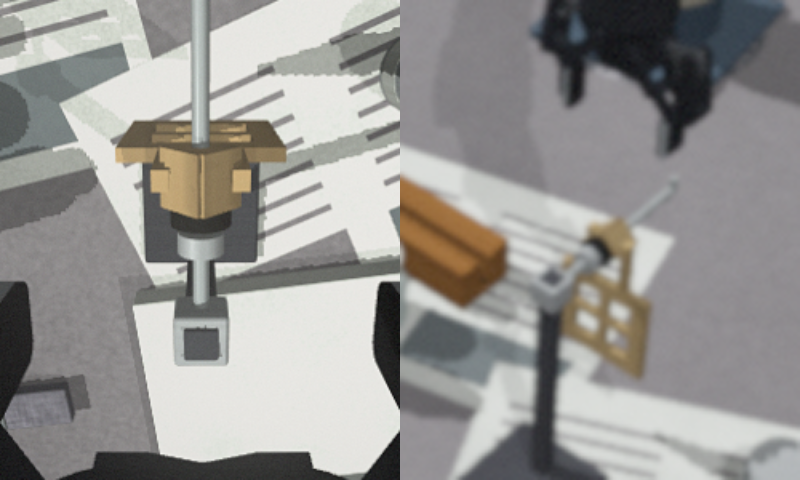

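The board hangs upright against the stop, saddle touching the disc at crop (201,215). Next is the middle board.

servo_tool(
  series=[
    [[0,0,0,-8,-45,0,-1],[0,0,-5,-20,-105,0,-1],[0,0,-10,-32,-165,0,-1],[0,0,-17,-44,-225,0,-1],[0,0,-17,-56,-285,0,-1],[0,0,-17,-66,-345,0,-1],[0,0,-17,-76,-405,0,-1],[0,0,-17,-85,-462,0,-1]],
  ],
)

```text
time: 18.15
position: [0.6151, -0.2086, 0.352]
ee_rot: [-0.084, 0.997, 0.0, -0.001]
contact_force: [1.1, 0.6, 0.1]
opening: 0.0855
```

servo_tool(
  series=[
    [[0,0,0,0,-4,0,-1],[0,0,0,0,-4,0,-1]],
  ],
)

```text
time: 18.4
position: [0.6162, -0.2102, 0.3522]
ee_rot: [-0.083, 0.997, 0.001, -0.001]
contact_force: [-0.7, 0.8, 0.1]
opening: 0.0856
```

```bash
python3 - <<'E'
from h import *
s=read_state();print(s['position'],s['contact_force'],s['opening'])
c=camera_model('wrist');w=save('wrist','w4.png')
print(proj(c,[stand('crowd',-.165,0,.254),stand('crowd',-.098,0,.259),stand('crowd',-.084,0,.259),stand('crowd',-.05,0,.259),stand('crowd',-.036,0,.259)]))
cv2.imwrite('pics/m4.png',w[100:400,170:470,::-1])
a=go(stand('crowd',-.084,0,.218),99.65)
E
```

```text
[ 0.61619275 -0.21022143  0.35220656] [-0.66320935  0.84391697  0.07594158] 0.08556118353632025
[[320.48363023 111.07683543]
 [320.58595065 221.66827572]
 [320.6072795  242.78964889]
 [320.65690007 291.28437359]
 [320.67645046 310.1509395 ]]
turn [ 0.1  -0.08  0.02] shift [  1.5  -2.  134.6]
```

View pics/m4.png

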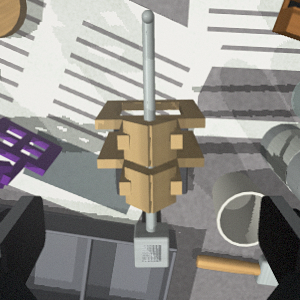

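Two boards remain. The middle saddle at full-image (321,240) is as predicted, so I descend.

servo_tool(
  series=[
    [[0,0,0,1.5,-2,25,-1],[0,0,0,1.5,-2,65,-1],[0,0,0,1.5,-2,100,-1],[0,0,0,1.5,-2,125,-1],[0,0,0,1.5,-2,134,-1],[0,0,0,1.5,-2,134,-1],[0,0,0,1.5,-2,134,-1]],
  ],
)

```text
time: 19.32
position: [0.6161, -0.2126, 0.221]
ee_rot: [-0.084, 0.996, -0.0, 0.001]
contact_force: [0.0, 1.1, 1.2]
opening: 0.0852
```

servo_tool(
  series=[
    [[0,0,0,0,0,0,-0.3],[0,0,0,0,0,0,0],[0,0,0,0,0,0,0.2],[0,0,0,0,0,0,0.4],[0,0,0,0,0,0,0.6],[0,0,0,0,0,0,0.6]],
  ],
)

```text
time: 20.08
position: [0.6155, -0.2124, 0.2199]
ee_rot: [-0.084, 0.996, 0.0, 0.0]
contact_force: [-0.7, 3.0, 4.6]
opening: 0.0435
```

servo_tool(
  series=[
    [[0,0,0,0,0,-4,1],[0,0,0,0,0,-10,1],[0,0,0,0,0,-17,1],[0,0,0,0,0,-25,1],[0,0,0,0,0,-25,1]],
  ],
)

```text
time: 20.7
position: [0.6158, -0.2132, 0.2457]
ee_rot: [-0.083, 0.997, -0.0, 0.001]
contact_force: [0.2, 0.2, -1.3]
opening: 0.0431
```

servo_tool(
  series=[
    [[0,0,0,8,0,0,1],[0,0,0,26,0,0,1],[0,0,0,48,0,0,1],[0,0,0,70,0,0,1],[0,0,0,92,0,0,1],[0,0,0,114,0,0,1],[0,0,0,132,0,0,1],[0,0,0,140,0,-20,1]],
  ],
)

```text
time: 21.7
position: [0.475, -0.2362, 0.2639]
ee_rot: [-0.083, 0.997, 0.001, -0.002]
contact_force: [0.8, -0.2, -0.9]
opening: 0.0432
```

servo_tool(
  series=[
    [[0,0,0,0,5,-30,1],[0,0,0,0,35,-68,1],[0,0,3,0,85,-70,1],[0,0,6,0,140,-70,1],[0,0,9,0,198,-70,1],[0,0,12,0,256,-70,1],[0,0,17.1,0,315,-70,1],[0,0,17.1,0,372,-70,1]],
  ],
)

```text
time: 22.7
position: [0.4145, 0.1322, 0.3349]
ee_rot: [0.066, 0.998, 0.0, 0.0]
contact_force: [1.3, 0.5, -0.5]
opening: 0.0429
```

```bash
python3 - <<'E'
from h import *
s=read_state();print(s['position'],s['contact_force'],s['opening'])
a=go(stand('spare',-.21,0,.24),82.53)
E
```

```text
[0.41446269 0.13215958 0.33492226] [ 1.26285553  0.4603156  -0.47741726] 0.0429070565922312
turn [ 0.01  0.04 -0.11] shift [-23.3 151.8  95. ]
```

servo_tool(
  series=[
    [[0,0,0,0,50,0,1],[0,0,0,0,100,0,1],[0,0,0,-3,135,5,1],[0,0,0,-10,150,25,1],[0,0,0,-17,150,55,1],[0,0,0,-23,150,82,1],[0,0,0,-23,150,93,1],[0,0,0,-23,150,93,1]],
  ],
)

```text
time: 23.7
position: [0.4573, 0.2761, 0.2416]
ee_rot: [0.065, 0.998, -0.0, -0.0]
contact_force: [-0.5, -0.2, -0.6]
opening: 0.0433
```

```bash
python3 - <<'E'
from h import *
s=read_state();print(s['position'],s['contact_force'],s['opening'])
a=go(stand('spare',-.135,0,.2425),82.53)
S=save('scene','s5.png')
cv2.imwrite('pics/m5.png',cv2.resize(S[175:325,330:450],(400,500),interpolation=cv2.INTER_CUBIC)[:,:,::-1])
E
```

```text
[0.45730343 0.27609108 0.24156948] [-0.4826198  -0.16896952 -0.570068  ] 0.043253005823452956
turn [-0.04 -0.05 -0.04] shift [-74.9   3.6  -1. ]
```

View pics/m5.png

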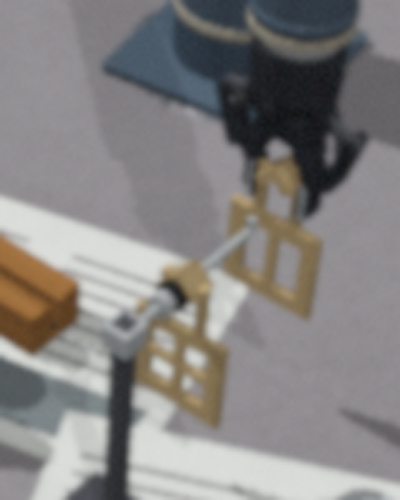

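The middle board (one upright bar) is held, with the rod tip at crop (252,218). I insert it to stand x -0.135.

servo_tool(
  series=[
    [[0,0,0,0,3.5,0,1],[0,0,0,-8,3.5,0,1],[0,0,0,-20,3.5,0,1],[0,0,0,-34,3.5,0,1],[0,0,0,-48,3.5,0,1],[0,0,0,-60,3.5,0,1],[0,0,0,-70,3.5,0,1],[0,0,0,-74,3.5,0,1]],
  ],
)

```text
time: 24.75
position: [0.5322, 0.2699, 0.2416]
ee_rot: [0.066, 0.998, -0.0, -0.0]
contact_force: [-0.0, -0.2, -0.3]
opening: 0.043
```

servo_tool(
  series=[
    [[0,0,0,0,0,4,1],[0,0,0,0,0,9,1],[0,0,0,0,0,14,1],[0,0,0,0,0,18,1],[0,0,0,0,0,20,1],[0,0,0,0,0,20,1]],
  ],
)

```text
time: 25.5
position: [0.5315, 0.2701, 0.2217]
ee_rot: [0.065, 0.998, -0.0, -0.0]
contact_force: [-0.2, 0.6, -1.8]
opening: 0.0433
```

servo_tool(
  series=[
    [[0,0,0,0,0,1,1],[0,0,0,0,0,2,1],[0,0,0,0,0,2,1]],
  ],
)

```text
time: 25.88
position: [0.5316, 0.2701, 0.2198]
ee_rot: [0.065, 0.998, -0.0, -0.0]
contact_force: [0.0, 0.5, -0.7]
opening: 0.0435
```

servo_tool(
  series=[
    [[0,0,0,0,0,1,1],[0,0,0,0,0,1.5,1],[0,0,0,0,0,1.5,1]],
  ],
)

```text
time: 26.25
position: [0.5316, 0.2701, 0.2182]
ee_rot: [0.066, 0.998, -0.0, -0.0]
contact_force: [-0.6, 0.2, -1.4]
opening: 0.043
```

servo_tool(
  series=[
    [[0,0,0,0,0,1,1],[0,0,0,0,0,1.5,1],[0,0,0,0,0,1.5,1]],
  ],
)

```text
time: 26.62
position: [0.5315, 0.2701, 0.2167]
ee_rot: [0.065, 0.998, -0.0, -0.0]
contact_force: [-1.2, -0.6, -1.7]
opening: 0.0432
```

servo_tool(
  series=[
    [[0,0,0,0,0,1,1],[0,0,0,0,0,1.5,1],[0,0,0,0,0,1.5,1]],
  ],
)

```text
time: 27.0
position: [0.5316, 0.2701, 0.2153]
ee_rot: [0.065, 0.998, -0.0, -0.0]
contact_force: [-0.1, 0.8, -0.9]
opening: 0.0433
```

servo_tool(
  series=[
    [[0,0,0,0,0,1,1],[0,0,0,0,0,1.2,1],[0,0,0,0,0,1.2,1]],
  ],
)

```text
time: 27.38
position: [0.5316, 0.2702, 0.2142]
ee_rot: [0.065, 0.998, 0.0, 0.0]
contact_force: [-0.2, -0.1, 0.2]
opening: 0.0433
```

servo_tool(
  series=[
    [[0,0,0,0,0,0.8,1],[0,0,0,0,0,0.8,1],[0,0,0,0,0,0.8,1]],
  ],
)

```text
time: 27.75
position: [0.5317, 0.2702, 0.2134]
ee_rot: [0.065, 0.998, 0.0, 0.0]
contact_force: [0.9, 0.1, 0.8]
opening: 0.0435
```

servo_tool(
  series=[
    [[0,0,0,-1,0,0,1],[0,0,0,-4,0,0,1],[0,0,0,-8,0,0,1],[0,0,0,-13,0,0,1],[0,0,0,-18,0,0,1],[0,0,0,-22,0,0,1],[0,0,0,-24,0,0,1],[0,0,0,-25,0,0,1]],
  ],
)

```text
time: 28.75
position: [0.5564, 0.2669, 0.2133]
ee_rot: [0.065, 0.998, -0.0, -0.0]
contact_force: [-1.8, 0.4, 1.3]
opening: 0.0435
```

servo_tool(
  series=[
    [[0,0,0,-1,0,0,1],[0,0,0,-2,0,0,1],[0,0,0,-3,0,0,1],[0,0,0,-4,0,0,1],[0,0,0,-4,0,0,1]],
  ],
)

```text
time: 29.38
position: [0.5605, 0.2663, 0.2133]
ee_rot: [0.066, 0.998, 0.0, 0.0]
contact_force: [-1.2, -0.5, 2.1]
opening: 0.0429
```

servo_tool(
  series=[
    [[0,0,0,-1,0,0,1],[0,0,0,-2,0,0,1],[0,0,0,-2,0,0,1]],
  ],
)

```text
time: 29.75
position: [0.562, 0.2662, 0.2132]
ee_rot: [0.065, 0.998, -0.0, -0.0]
contact_force: [-3.6, 0.6, 2.4]
opening: 0.0432
```

servo_tool(
  series=[
    [[0,0,0,-1,0,0,1],[0,0,0,-1,0,0,1],[0,0,0,-1,0,0,1]],
  ],
)

```text
time: 30.12
position: [0.5628, 0.2661, 0.2132]
ee_rot: [0.065, 0.998, -0.0, -0.0]
contact_force: [-5.3, -0.8, 2.8]
opening: 0.0432
```

Bearing felt (about 4 N). Ease off, release, go up.

servo_tool(
  series=[
    [[0,0,0,0.5,0,-0.5,1],[0,0,0,0.5,0,-0.5,1],[0,0,0,0.5,0,-0.5,0.2],[0,0,0,0.5,0,-0.5,0],[0,0,0,0.5,0,-0.5,-0.3],[0,0,0,0.5,0,-0.5,-0.8],[0,0,0,0.5,0,-0.5,-1],[0,0,0,0.5,0,-0.5,-1]],
  ],
)

```text
time: 31.12
position: [0.563, 0.2659, 0.2138]
ee_rot: [0.066, 0.998, -0.0, 0.0]
contact_force: [0.0, -0.6, -0.2]
opening: 0.0853
```

servo_tool(
  series=[
    [[0,0,0,0,0,0,-1],[0,0,0,0,0,-10,-1],[0,0,0,0,0,-35,-1],[0,0,0,0,0,-80,-1],[0,0,0,0,0,-130,-1],[0,0,0,0,0,-140,-1]],
  ],
)

```text
time: 31.88
position: [0.5639, 0.2666, 0.3584]
ee_rot: [0.066, 0.998, 0.002, 0.003]
contact_force: [0.3, -0.5, -0.6]
opening: 0.0853
```

```bash
python3 - <<'E'
from h import *
s=read_state();print(s['position'],s['contact_force'],s['opening'])
w=save('wrist','w6.png');S=save('scene','s6.png')
cr=cv2.resize(S[185:335,320:445],(400,480),interpolation=cv2.INTER_CUBIC)
cv2.imwrite('pics/m6.png',np.hstack([cv2.resize(w[120:420,195:445],(400,480)),cr])[:,:,::-1])
a=go(stand('crowd',-.05,0,.35),99.65)
E
```

```text
[0.5638734  0.26663893 0.35837542] [ 0.32077536 -0.54209574 -0.64982407] 0.08531337356174462
turn [  0.07   0.15 -17.16] shift [-146.4 -456.4    5.1]
```

View pics/m6.png

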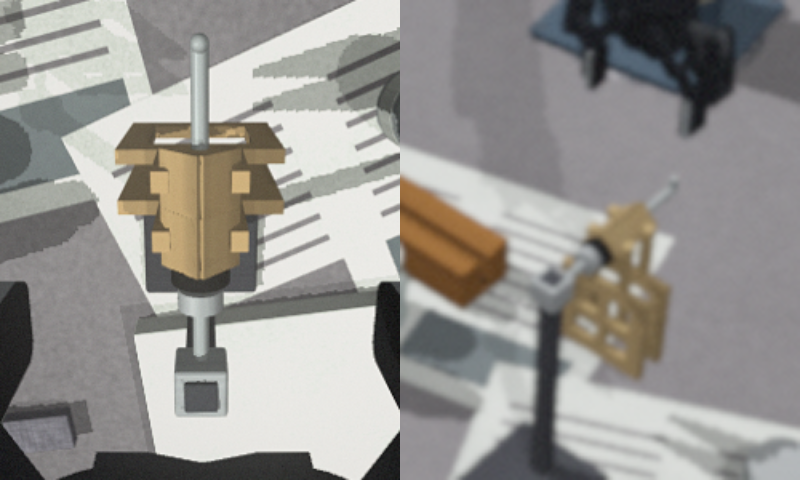

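Both boards hang upright, saddles touching each other and the stop. Now the rear board.

servo_tool(
  series=[
    [[0,0,0,-16,-45,0,-1],[0,0,-5,-34,-103,0,-1],[0,0,-10,-52,-161,0,-1],[0,0,-17.1,-70,-219,0,-1],[0,0,-17.1,-88,-277,0,-1],[0,0,-17.1,-106,-335,0,-1],[0,0,-17.1,-126,-393,3,-1],[0,0,-17.1,-146,-451,5,-1]],
  ],
)

```text
time: 32.98
position: [0.6483, -0.202, 0.3471]
ee_rot: [-0.084, 0.996, 0.0, -0.001]
contact_force: [0.9, 0.3, 0.1]
opening: 0.0856
```

servo_tool(
  series=[
    [[0,0,0,0,-5,0,-1],[0,0,0,0,-5,0,-1]],
  ],
)

```text
time: 33.22
position: [0.649, -0.2051, 0.3472]
ee_rot: [-0.083, 0.997, 0.001, -0.001]
contact_force: [1.1, 1.8, 0.1]
opening: 0.0854
```

```bash
python3 - <<'E'
from h import *
s=read_state();print(s['position'],s['contact_force'],s['opening'])
a=go(stand('crowd',-.05,0,.219),99.65)
E
```

```text
[ 0.64901842 -0.20513079  0.34716268] [1.08769911 1.83029711 0.14299406] 0.08536510727363603
turn [ 0.09 -0.12 -0.1 ] shift [ 1.000e-01 -4.000e-01  1.282e+02]
```

servo_tool(
  series=[
    [[0,0,0,0,0,22,-1],[0,0,0,0,0,60,-1],[0,0,0,0,0,95,-1],[0,0,0,0,0,119,-1],[0,0,0,0,0,127,-1],[0,0,0,0,0,127,-1],[0,0,0,0,0,127,-1]],
  ],
)

```text
time: 34.1
position: [0.6501, -0.2048, 0.2231]
ee_rot: [-0.084, 0.996, -0.0, 0.001]
contact_force: [0.3, -0.4, -0.7]
opening: 0.0851
```

servo_tool(
  series=[
    [[0,0,0,0,0,0,-0.3],[0,0,0,0,0,0,0],[0,0,0,0,0,0,0.2],[0,0,0,0,0,0,0.4],[0,0,0,0,0,0,0.6],[0,0,0,0,0,0,0.6]],
  ],
)

```text
time: 34.85
position: [0.6496, -0.2055, 0.2219]
ee_rot: [-0.083, 0.997, -0.0, 0.0]
contact_force: [0.7, -1.8, 2.3]
opening: 0.0429
```

servo_tool(
  series=[
    [[0,0,0,0,0,-4,1],[0,0,0,0,0,-10,1],[0,0,0,0,0,-17,1],[0,0,0,0,0,-25,1],[0,0,0,0,0,-25,1]],
  ],
)

```text
time: 35.48
position: [0.6499, -0.2052, 0.2478]
ee_rot: [-0.084, 0.996, -0.0, 0.001]
contact_force: [1.3, -0.4, -2.1]
opening: 0.0428
```

servo_tool(
  series=[
    [[0,0,0,8,0,0,1],[0,0,0,28,0,0,1],[0,0,0,52,0,0,1],[0,0,0,76,0,0,1],[0,0,0,100,0,0,1],[0,0,0,124,0,0,1],[0,0,0,148,0,0,1],[0,0,0,164,0,0,1]],
  ],
)

```text
time: 36.48
position: [0.4861, -0.2328, 0.2468]
ee_rot: [-0.083, 0.997, -0.0, -0.0]
contact_force: [0.1, 0.1, -1.3]
opening: 0.0431
```

```bash
python3 - <<'E'
from h import *
s=read_state();print(s['position'],s['contact_force'],s['opening'])
# block from wrist w1: brown mask corners on its top (z .051)
im=cv2.imread('pics/w1.png');c=camera_model('wrist');c['pose']=np.load('w1.npy')
hsv=cv2.cvtColor(im,cv2.COLOR_BGR2HSV)
mk=cv2.inRange(hsv,(4,110,50),(16,255,255));mk=cv2.morphologyEx(mk,cv2.MORPH_CLOSE,np.ones((15,15)))
cs=[k for k in cv2.findContours(mk,0,2)[0] if cv2.contourArea(k)>800]
for k in cs:
    print(cv2.boundingRect(k),cv2.contourArea(k))
dk=cv2.inRange(hsv,(0,0,0),(180,255,55))  # dark slot
dk[:, :430]=0; dk[:,575:]=0; dk[:140]=0; dk[215:]=0
k=max(cv2.findContours(dk,0,2)[0],key=cv2.contourArea); r=cv2.minAreaRect(k);print('slot',r)
b=cv2.boxPoints(r); 
for z in (.051,.04,.03):
    w=np.array([onz(c,p,z) for p in b]);print(z,w.mean(0)); 
    for i in(0,1): e=w[i+1]-w[i];print(np.linalg.norm(e),np.degrees(np.arctan2(e[1],e[0])))
E
```

```text
[ 0.48611527 -0.23279215  0.24677716] [ 0.09926969  0.10866122 -1.26500254] 0.04311302201973412
(432, 132, 138, 88) 6739.5
(151, 129, 47, 59) 1255.0
slot ((492.0000305175781, 173.5), (98.97928619384766, 8.538148880004883), 18.43494987487793)
0.051 [ 0.49246163 -0.00963962  0.051     ]
0.010238086105559097 175.50807332399097
0.13091360062772098 82.66527599022616
0.04 [ 0.49272302 -0.00432713  0.04      ]
0.010482955772291887 175.5080733239909
0.13404472976904436 82.66527599022614
0.03 [0.49296066 0.0005024  0.03      ]
0.010705564560230738 175.5080733239908
0.13689121080661096 82.66527599022615
```

```bash
python3 - <<'E'
from h import *
a=go([.47,-.14,.35],82.6)
E
```

```text
turn [-1.000e-02 -3.000e-02  1.695e+01] shift [   0.6   94.2 -103.2]
```

servo_tool(
  series=[
    [[0,0,0,0,0,-20,1],[0,0,4,0,10,-55,1],[0,0,8,0,35,-90,1],[0,0,12,0,65,-103,1],[0,0,17,0,90,-103,1],[0,0,17,0,94,-103,1],[0,0,17,0,94,-103,1],[0,0,17,0,94,-103,1]],
  ],
)

```text
time: 37.48
position: [0.472, -0.1408, 0.3495]
ee_rot: [0.065, 0.998, -0.0, -0.0]
contact_force: [0.9, -0.6, -1.4]
opening: 0.0431
```

```bash
python3 - <<'E'
from h import *
s=read_state();print(s['position'],s['contact_force'],s['opening'])
c=camera_model('wrist');np.save('w7.npy',c['pose']);im=save('wrist','w7.png')
b=onz;P=[stand('block',a,d,.051) for a in(-.035,.035) for d in(-.075,.075)]
print(proj(c,P))
cv2.imwrite('pics/m7.png',im[80:400,200:640,::-1])
E
```

```text
[ 0.47203444 -0.14081446  0.34953323] [ 0.93787005 -0.56724656 -1.3572067 ] 0.043129044928793256
[[387.76694093 162.47425913]
 [514.92464001 163.40056781]
 [384.84087291 220.98126518]
 [506.76923396 221.37971802]]
```

View pics/m7.png

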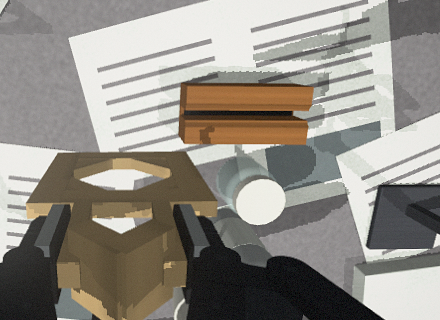

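Rear board with the eight-sided window is held. The block top spans full-image (387,164)–(507,223), with the slot at about v 195. I refine across the columns.

```bash
python3 - <<'E'
from h import *
im=cv2.imread('pics/w7.png');c=camera_model('wrist');c['pose']=np.load('w7.npy')
hsv=cv2.cvtColor(im,cv2.COLOR_BGR2HSV);mk=cv2.inRange(hsv,(3,100,40),(18,255,255))
E=[]
for u in(410,430,450,470,490):
    v=np.flatnonzero(mk[150:240,u])+150; a,b=v.min()-.5,v.max()+.5
    g=[(v[i],v[i+1]) for i in range(len(v)-1) if v[i+1]-v[i]>2]
    print(u,a,b,g,hsv[185:206,u,2])
    A,B=onz(c,(u,a),.051),onz(c,(u,b),.051); E.append((A+B)/2); print(A[:2],B[:2],((A+B)/2)[:2])
E=np.array(E);f=np.polyfit(E[:,1],E[:,0],1);print('x at y=.01',np.polyval(f,.01),'yaw slot',np.degrees(np.arctan2(1,f[0])))
for u in (0,): 
    for k in(387,514,507,381): pass
print(onz(c,(387,164),.051),onz(c,(514,166),.051))
E
```

```text
410 162.5 223.5 [(np.int64(190), np.int64(195))] [135 143 143 155 151  94  22  30  29  22  57  75  73  70  78 136 163 142
 128 124 119]
[ 0.4492977  -0.03403009] [ 0.52248221 -0.0386928 ] [ 0.48588996 -0.03636144]
430 162.5 223.5 [(np.int64(190), np.int64(195))] [138 142 141 152 168 130  17  24  25  19  48  69  70  64  75 131 161 142
 125 123 121]
[ 0.45221772 -0.01079123] [ 0.5256086 -0.0143837] [ 0.48891316 -0.01258747]
450 162.5 223.5 [(np.int64(190), np.int64(195))] [129 142 143 148 159 129  18  13  25  24  44  70  71  66  77 126 163 141
 127 127 123]
[0.45512893 0.01252341] [0.52874173 0.01000577] [0.49193533 0.01126459]
470 163.5 223.5 [(np.int64(190), np.int64(196))] [129 145 143 148 161 145  19  25  22  27  35  60  71  62  59 113 165 145
 129 127 123]
[0.45919171 0.03590356] [0.53188363 0.03449193] [0.49553767 0.03519775]
490 163.5 224.5 [(np.int64(190), np.int64(196))] [130 142 146 144 163 155  20  21  18  24  31  63  66  64  63 106 163 154
 128 129 123]
[0.46209379 0.05943209] [0.53630881 0.05908912] [0.4992013 0.0592606]
x at y=.01 0.4921070192054909 yaw slot 82.0805745320074
[ 0.44764535 -0.0608204   0.051     ] [0.46849772 0.08785947 0.051     ]
```

```bash
python3 - <<'E'
from h import *
a=go([.4945,.011,.35],82.3)
E
```

```text
turn [-0.02 -0.02  0.24] shift [ -2.6 153.4  -0.5]
```

servo_tool(
  series=[
    [[0,0,0.2,0,20,0,1],[0,0,0.2,0,60,0,1],[0,0,0.2,-2.6,105,0,1],[0,0,0.2,-2.6,140,20,1],[0,0,0.2,-2.6,153,60,1],[0,0,0.2,-2.6,153,105,1],[0,0,0.2,-2.6,153,145,1],[0,0,0.2,-2.6,153,160,1]],
  ],
)

```text
time: 38.52
position: [0.4934, 0.0108, 0.1873]
ee_rot: [0.067, 0.998, -0.0, -0.002]
contact_force: [-0.3, 0.1, -1.9]
opening: 0.043
```

servo_tool(
  series=[
    [[0,0,0,0,0,0,1],[0,0,0,0,0,0,1]],
  ],
)

```text
time: 38.78
position: [0.495, 0.0113, 0.1904]
ee_rot: [0.067, 0.998, 0.0, 0.0]
contact_force: [-0.2, 0.4, -2.0]
opening: 0.0435
```

```bash
python3 - <<'E'
from h import *
s=read_state();print(s['position'],s['contact_force'],s['opening'])
T=save('top','t8.png');S=save('scene','s8.png');w=save('wrist','w8.png')
go([.4945,.011,.19],82.3)
P=[[.4945,.011,.06]]
for n in('top','scene'): print(n,proj(camera_model(n),P))
cr=cv2.resize(S[190:290,275:400],(500,400),interpolation=cv2.INTER_CUBIC)
cw=cv2.resize(w[150:450,170:470],(300,300))
o=np.zeros((400,800,3),np.uint8);o[:,:500]=cr;o[:300,500:]=cw
cv2.imwrite('pics/m8.png',o[:,:,::-1])
E
```

```text
[0.49504369 0.0113019  0.19041837] [-0.21142129  0.43190213 -2.00812545] 0.04350791020434993
turn [0.02 0.09 0.07] shift [ 0.4 -0.6  0.7]
top [[327.41531508 278.60625676]]
scene [[329.36080561 252.56828962]]
```

View pics/m8.png

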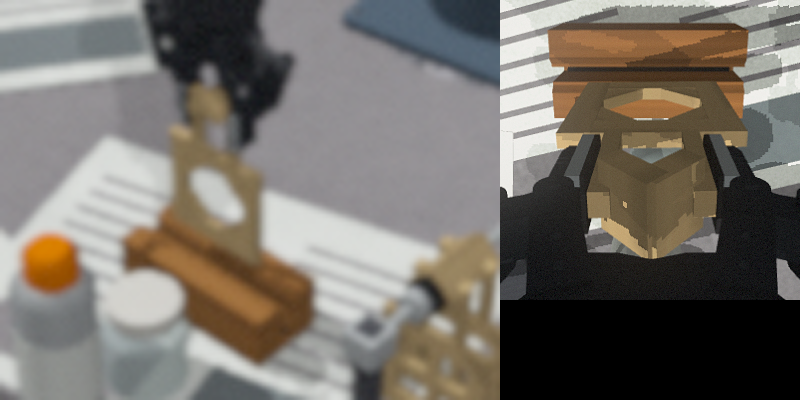

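```bash
python3 - <<'E'
from h import *
im=cv2.imread('pics/w8.png');c=camera_model('wrist')
V=cv2.cvtColor(im,cv2.COLOR_BGR2HSV)[:,:,2]
for u in(260,320,380):
    print(u,V[168:250,u])
    for v in(215,220,225,230): print(v,onz(c,(u,v),.051)[:2],end=' ')
    print()
# predicted board bottom near edge (bottom .0745, x face -4mm)
a=np.radians(-7.7);o=np.array([.495,.0113]);n=np.array([np.cos(a),np.sin(a)])
for dx in(-.004,.004): print(proj(c,[[*(o+n*dx),.19+.0185-.134]]))
for dx in(-.035,-.012,-.006,.006,.012): print(dx,proj(c,[[*(o+n*dx),.051]]))
E
```

```text
260 [ 95  98  92 103 108 100  88  86  86  82  85 105 143 168 164 161 162 166
 161 163 165 167 168 169 171 174 169 167 157 143 142 145 146 145 147 148
 147 145 143 131 118 122 124 128 122 126 140 145 121  66  55  48  49  62
  78  79  79  80  83  78  79  78  73 104 110  97 102  99  98  96  94  96
  99  96  96  97  91  95  96 100  98  94]
215 [ 0.48023907 -0.03381309] 220 [ 0.48409801 -0.03450796] 225 [ 0.48798672 -0.03520881] 230 [ 0.49190572 -0.03591573] 
320 [146 144 140 144 126  93  74  78  82  80  82  81 121 143 142 145 143 143
 141 145 148 147 150 147 150 153 150 153 144 148 144 139 144 145 148 145
 149 118  92  89  87  80  78  78  79  78  94  95  78  53  41  44  46  56
  69  71  78  78  80  76  76  75  73  75  88  98  94  91  85  98 165 190
 187 188 189 186 186 193 190 191 186 179]
215 [0.4862759  0.01154795] 220 [0.49015443 0.01102908] 225 [0.49406293 0.01050619] 230 [0.49800192 0.00997921] 
380 [148 146 140 137 122  87  68  74  72  73  68  78 132 161 160 161 160 163
 165 141 112 118 113 116 119 116 122 118 114 116 115 110 110 111 110 110
 109 146 173 144 106  90  92  91 100  99 106 112  92  48  31  38  27  50
  68  72  72  74  77  71  65  67  67  84  89  88  92  95  92  89  92  95
  91  92  89  93  93  96  93  92  94  92]
215 [0.49228053 0.05690587] 220 [0.49618559 0.05656203] 225 [0.50012094 0.0562161 ] 230 [0.50408707 0.05586804] 
[[321.18006567 228.82754877]]
[[321.15427371 239.73262667]]
-0.035 [[321.29368152 180.35925967]]
-0.012 [[321.22176358 210.72885912]]
-0.006 [[321.20354183 218.42970107]]
0.006 [[321.16775223 233.56226342]]
0.012 [[321.15017967 240.99580243]]
```

Block near edge is at v 180 against 180.4 predicted, so alignment is within 1 mm. I lower in stages.

servo_tool(
  series=[
    [[0,0,0,0.4,0,8,1],[0,0,0,0.4,0,16,1],[0,0,0,0.4,0,22,1],[0,0,0,0.4,0,26,1],[0,0,0,0.4,0,30,1],[0,0,0,0.4,0,32,1],[0,0,0,0.4,0,32,1]],
  ],
)

```text
time: 39.8
position: [0.4939, 0.0117, 0.1577]
ee_rot: [0.066, 0.998, -0.0, -0.0]
contact_force: [-0.6, -0.3, -0.5]
opening: 0.0429
```

servo_tool(
  series=[
    [[0,0,0,0,0,3,1],[0,0,0,0,0,6,1],[0,0,0,0,0,9,1],[0,0,0,0,0,12,1],[0,0,0,0,0,14,1],[0,0,0,0,0,14,1]],
  ],
)

```text
time: 40.55
position: [0.4939, 0.0117, 0.1436]
ee_rot: [0.066, 0.998, -0.0, -0.0]
contact_force: [-0.4, -1.0, -0.8]
opening: 0.0432
```

Free entry, no side force. Continue to the floor.

servo_tool(
  series=[
    [[0,0,0,0,0,3,1],[0,0,0,0,0,6,1],[0,0,0,0,0,9,1],[0,0,0,0,0,9,1]],
  ],
)

```text
time: 41.05
position: [0.4938, 0.0116, 0.1345]
ee_rot: [0.066, 0.998, -0.0, -0.0]
contact_force: [-0.1, 0.6, -1.8]
opening: 0.0433
```

servo_tool(
  series=[
    [[0,0,0,0,0,1,1],[0,0,0,0,0,2,1],[0,0,0,0,0,2,1]],
  ],
)

```text
time: 41.42
position: [0.494, 0.0117, 0.1328]
ee_rot: [0.066, 0.998, -0.0, -0.0]
contact_force: [0.6, -0.3, -1.2]
opening: 0.0431
```

servo_tool(
  series=[
    [[0,0,0,0,0,1,1],[0,0,0,0,0,1.5,1],[0,0,0,0,0,1.5,1]],
  ],
)

```text
time: 41.8
position: [0.494, 0.0117, 0.1313]
ee_rot: [0.066, 0.998, -0.0, -0.0]
contact_force: [1.0, 0.2, -1.5]
opening: 0.043
```

servo_tool(
  series=[
    [[0,0,0,0,0,1,1],[0,0,0,0,0,1,1],[0,0,0,0,0,1,1]],
  ],
)

```text
time: 42.18
position: [0.4941, 0.0117, 0.1304]
ee_rot: [0.066, 0.998, -0.0, 0.0]
contact_force: [0.2, -0.3, -1.1]
opening: 0.0429
```

servo_tool(
  series=[
    [[0,0,0,0,0,1,1],[0,0,0,0,0,1,1],[0,0,0,0,0,1,1]],
  ],
)

```text
time: 42.55
position: [0.4941, 0.0116, 0.1294]
ee_rot: [0.066, 0.998, -0.0, 0.0]
contact_force: [-0.2, -0.9, 1.5]
opening: 0.0431
```

servo_tool(
  series=[
    [[0,0,0,0,0,1,1],[0,0,0,0,0,1,1],[0,0,0,0,0,1,1]],
  ],
)

```text
time: 42.92
position: [0.4941, 0.0117, 0.1284]
ee_rot: [0.066, 0.998, 0.0, 0.0]
contact_force: [-0.0, -0.1, 4.8]
opening: 0.0432
```

Floor felt (about 6 N). Ease, release, rise.

servo_tool(
  series=[
    [[0,0,0,0,0,-0.8,1],[0,0,0,0,0,-0.8,1],[0,0,0,0,0,-0.8,0.2],[0,0,0,0,0,-0.8,0],[0,0,0,0,0,-0.8,-0.3],[0,0,0,0,0,-0.8,-0.8],[0,0,0,0,0,-0.8,-1],[0,0,0,0,0,-0.8,-1]],
  ],
)

```text
time: 43.92
position: [0.494, 0.0117, 0.129]
ee_rot: [0.066, 0.998, -0.0, -0.0]
contact_force: [-0.2, -0.5, 0.4]
opening: 0.0852
```

servo_tool(
  series=[
    [[0,0,0,0,0,0,-1],[0,0,0,0,0,-8,-1],[0,0,0,0,0,-25,-1],[0,0,0,0,0,-60,-1],[0,0,0,0,0,-110,-1],[0,0,0,0,0,-150,-1],[0,0,0,0,0,-155,-1],[0,0,0,0,0,-155,-1]],
  ],
)

```text
time: 44.92
position: [0.4938, 0.0116, 0.2842]
ee_rot: [0.066, 0.998, -0.0, 0.0]
contact_force: [-0.6, 0.9, -0.2]
opening: 0.0854
```

```bash
python3 - <<'E'
from h import *
s=read_state();print(s['position'],s['contact_force'],s['opening'])
T=save('top','t9.png');S=save('scene','s9.png');w=save('wrist','w9.png')
cr=cv2.resize(S[185:310,190:440],(800,400),interpolation=cv2.INTER_CUBIC)
o=np.zeros((600,800,3),np.uint8);o[:400]=cr;o[400:,:300]=cv2.resize(w[150:350,170:470],(300,200));o[400:,300:]=T[110:310,120:620]
cv2.imwrite('pics/m9.png',o[:,:,::-1])
E
```

```text
[0.49380242 0.01162741 0.28419878] [-0.5535177   0.87874167 -0.21858907] 0.08535376526729353
```

View pics/m9.png

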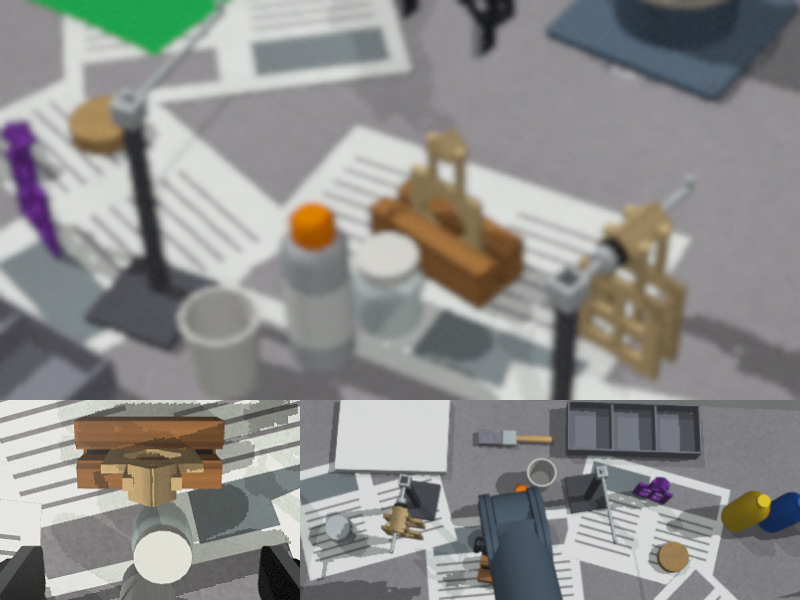

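All three boards are placed, let go and upright. The gripper is clear and the bystanders are unmoved.

```bash
python3 -c "from cell import hand_in; print(hand_in())"
```

```text
the job is handed in; nothing more can be done
None
```

I moved the front and then the middle board to the spare hook, stood the rear board in the slot of the block nearest the base, and handed the job in at about 45 s; no verdict came back.

- **Front board:** I felt about 3.4 N as the spare rod took its weight. It then bore on the stop with about 4.5 N, with its origin about 75 mm from the post.
- **Middle board:** it loaded the spare rod with about 2 N. It then bore on the front board with about 4 N, with its origin about 104 mm from the post.
- **Rear board:** it went into the slot with no side force, and I felt about 6 N on the floor before letting go.

These forces come from the wrist sensor, which has noise of about 1 N. The distances are tool positions measured from the camera estimate of the post.

In the last pictures all three boards are upright and let go, the gripper is open and clear above the block, and the can, jar, cup, tin, tape roll and purple look-alike appear unmoved. The top picture was partly hidden by the arm. I judged the bystanders by eye and did not measure them. No check failed or disagreed.

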